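# Unpile the power-supply parts onto their mounting places

## Task

The parts for a bench power supply stand in two piles; take the piles apart and set each part upright in the middle of its own place: the transformer on the steel plate, the finned heat sink on the long plywood strip, the round capacitor on the round cork disc and the relay on the small square rubber pad. Centre each to within a centimetre, with the transformer and the heat sink lined up lengthwise with their plate and strip. Set the parts down gently without dropping or tipping any, and leave the logic probe and the nut driver where they lie.

Things in the scene. Friction and masses are not known exactly. Their poses are not given: they have to be found in the camera images.
- xfmr_c (a point): Centre (half-way up) of the squat black transformer, loose, about 0.3 to 0.6 kg: 62 long (x) x 52 wide (y) x 44 mm high (z); black end covers 54 x 44 mm above and below, and a proud band of bare steel laminations, 62 x 52 mm, from 14 to 30 mm up. Flat top. It stands on the desk, upright, as the bottom of one pile; either the capacitor or the relay stands on it at the start.
- sink_c (a point): Centre (half-way up) of the finned aluminium heat sink, loose, about 0.16 kg: 76 long (x, along the fins) x 46 wide (y) x 44 mm high (z); fins point up, their tips make a flat top. It stands on the desk as the bottom of the other pile, under the capacitor or the relay.
- cap_c (a point): Centre (half-way up) of the round can capacitor, loose, about 0.065 kg: upright black cylinder with an aluminium top and two small brass terminals, 36 mm diameter x 48 mm high (z up). At the start it stands on top of the transformer or of the heat sink.
- relay_c (a point): Centre (half-way up) of the relay, loose, about 0.055 kg: upright box with a black base and a milky white plastic cover, 36 (x) x 28 (y) x 48 mm high (z). At the start it stands on top of the transformer or of the heat sink, whichever the capacitor does not.
- xfmr_spot (a point): Centre of the top face of the transformer's place: bare steel plate with four dark holes near its corners, 90 (x) x 74 (y) mm, its top 10 mm above the desk; fixed.
- sink_spot (a point): Centre of the top face of the heat sink's place: long pale plywood strip, 120 (x) x 62 (y) mm, its top 10 mm above the desk; fixed.
- cap_spot (a point): Centre of the top face of the capacitor's place: round cork disc, 62 mm diameter, its top 10 mm above the desk; fixed.
- relay_spot (a point): Centre of the top face of the relay's place: square dark rubber pad, 52 x 52 mm, its top 10 mm above the desk; fixed. The relay may stand on it at any yaw.
- probe: Bystander: green plastic logic probe lying on the desk, loose, 140 mm long with its steel tip to +x (it reaches from -68 to +73 mm of its origin), 16 mm wide, 14 mm high; origin on its underside. It must stay where it lies.
- driver: Bystander: nut driver with an amber handle and chrome shank lying on the desk beyond the work, loose, 195 mm long (from -103 mm, the handle's end, to +92 mm along its x), 22 mm wide and high; origin on its underside. It must stay where it lies.
There are look-alikes about, which are no part of the job. Of the things shaped like the part that bears xfmr_spot, the bare steel one is meant. What is shaped like the part that bears xfmr_c but blue or purple is not meant.

How it is judged:
By the outcome, as a careful person would: the job done as asked, in the order asked, and still so for the second after the job is handed in, with the robot touching nothing.
It also fails if it takes over 118 s, if anything falls off the work surface, if the arm or the gripper's body presses on something with over 40 N, if the wrist force passes 120 N, or if a joint passes its speed limit or range.

## Robot

A 7-joint arm with a two-finger parallel gripper is mounted at the origin on the work surface. World frame = base frame: x ahead of the robot, y to its left, z up, the work surface at z = 0. Lengths are in m, angles in degrees, forces in N, time in s.
With the tool pointing down it reaches from about 0.4 to 0.9 m from the base axis. Payload 5.5 kg.
Tool frame: the origin (TCP) lies midway between the tips of the shut fingers; the grasp point (between the pads) lies 19 mm behind it; z points along the fingers, y is the line along which they close (so a half turn about z gives the same grasp; the last joint's range is limited). The gripper opens to 85 mm and grips with 20 to 120 N. Pads are 22 mm wide; open, the fingers measure 114 mm over their backs; the gripper's body (76 mm by 85 mm) begins 54 mm behind the grasp point. The pads swing forward as they close: fully open they stand 13 mm farther back than shut.
Start: joints at [84.809, 28.699, -24.465, 88.831, 12.651, 65.22, -12.049], TCP at [0.225, -0.61, 0.231] pointing down, gripper open.
Joint ranges: [-164.97, 164.97], [-17.58, 116.51], [-87.97, 89.64], [11.32, 138.91], [-80.73, 260.73], [10.89, 115.49], [-147.41, 147.41]. Speed limits (degrees/s): [147.25, 147.25, 180, 180, 180, 180, 180].

## Interface

Orientations are given as a 3x3 rotation matrix whose columns are the frame's x, y, z axes.
In Python, from bench import * gives the robot as it stands.
- The arm moves only by the shell command python3 -m handwheel 'ROWS' [OPENING] [FORCE]. ROWS is JSON, a list of rows, each a list of 2 entries, a list of its own where there are three numbers: the shift along the tool's x, y, z in mm, then the turn about the tool's z in rad. In form: [[[dx, dy, dz], twist], ...]. A call has 1 to 12 rows; each row is the pose to reach, as a shift and turn from the pose commanded when the call began, along the tool's axes at that moment; what a row does not reach only later rows make up. A row lasts 1/12 s, in which the tool goes at most 41.7 mm and 7.16 degrees, less where a joint would pass 70% of its speed; a pose out of reach is approached as far as the arm can. A call with a gripper value outside its range is refused whole. OPENING is the finger opening in mm, from 0 to 85.4, set as the call begins (- or left out, the last holds). The fingers move at their own pace and stop on an object; FORCE is the grip in N (left out, the last holds). Time passes only in rows, so rows that repeat a pose let the fingers close. It gives the time, the measured TCP pose, the force and the opening at its end, in the units of the state.
- state(): the state, without advancing time (a new reading comes with each control period).
- read_camera(name): name is "side" or "top"; returns the picture (480x640x3 uint8, red, green, blue); there is no depth.
- calibration(name): a dict with "fovy" (degrees; the focal length in pixels is half the picture's height over the tangent of half this angle, whatever the lens; pixels are square), "cx", "cy" (the principal point, pixels), "cam_to_world" (4x4, takes a point from camera to world coordinates). Camera axes: x right, y up, looking along -z (the intrinsics and any distortion apply to the point x, -y, -z); pixel columns grow to the right and rows downward; lengths in m; the calibration is good to about 2 mm. A picture is of the moment at which its call begins. calibration takes no time and is no camera call.
- hand_in(): hands the job in, once; it reports no verdict.
The state is a dict: "time": time; "q": joint angles; "qvel": joint speeds; "tau": joint torques, N m; "tool_pos": TCP position; "tool_rot": TCP orientation; "force": force on the tool from outside, world axes, zero at the start; "moment": the same for the moment, N m; "grip_width": opening from 0.0 (shut) to 1.0 (fully open).
Only numpy, scipy, OpenCV 4.12 (cv2) and the standard library are available. Lean on these libraries where they do the work, as an engineer would, in place of code of your own. Each camera call takes 0.05 s, during which the arm holds its last target. There are 200 camera calls.

## Working session

There is one attempt and no reset: what is moved stays moved. The work goes in short steps, Python scripts to look and compute and a shell command to move; the robot and the scene stay as the last step left them, time stands still between calls to the robot, and variables do not carry over. Pictures are saved under pics/ and viewed, on a budget of 14 in all, crops included, one or two more only if the job needs it, and the job is handed in when it is done.

```bash
mkdir -p pics; ls; python3 - <<'E'
from bench import *
import cv2
s=state();print(s['time'],s['tool_pos'],s['tool_rot'],s['grip_width'])
for n in('top','side'):
    im=read_camera(n);cv2.imwrite(f'pics/{n}0.png',im[...,::-1]);print(n,calibration(n))
E
```

```text
pics
0.0 [ 0.22490863 -0.60908045  0.23023063] [[ 9.38053360e-01  3.46490267e-01 -6.23342220e-04]
 [ 3.46490819e-01 -9.38051430e-01  1.90434179e-03]
 [ 7.51088332e-05 -2.00235657e-03 -9.99997992e-01]] 1.0002894468096208
top {'fovy': 43.112792775127105, 'cx': 316.8007116176227, 'cy': 244.8033216998564, 'cam_to_world': array([[-2.72462450e-02,  9.95525430e-01, -9.04807158e-02,
         4.43107839e-01],
       [-9.99622962e-01, -2.74423270e-02, -9.23537524e-04,
        -1.48605494e-02],
       [-3.40240648e-03,  9.04214382e-02,  9.95897779e-01,
         1.26936426e+00],
       [ 0.00000000e+00,  0.00000000e+00,  0.00000000e+00,
         1.00000000e+00]])}
side {'fovy': 56.17140215843492, 'cx': 325.06734164084787, 'cy': 237.9466983925259, 'cam_to_world': array([[-0.92217957,  0.29943123, -0.24479743,  0.33023352],
       [-0.38674053, -0.72058144,  0.57549471,  0.4976075 ],
       [-0.00407539,  0.62538255,  0.78030767,  0.76406257],
       [ 0.        ,  0.        ,  0.        ,  1.        ]])}
```

View pics/top0.png

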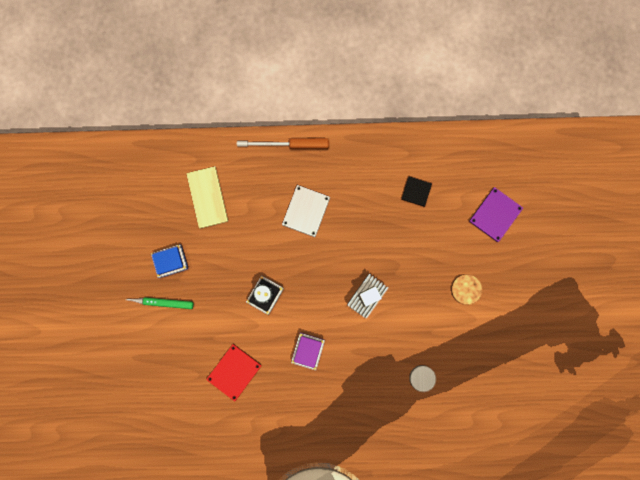

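View pics/side0.png

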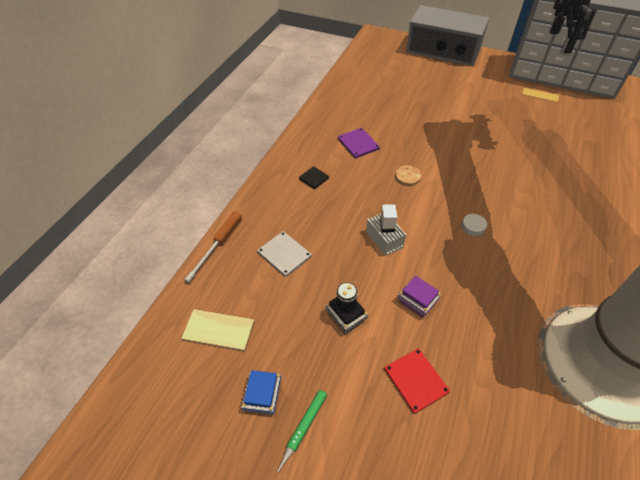

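Candidates, as top pixels:
- **Transformer:** black with laminations at (265,294), chosen. Blue (169,260) and purple (308,351) are decoys.
- **Plate:** bare steel at (306,211), chosen. Red (234,371) and purple (496,214) are decoys.
- **Disc:** cork at (467,289), chosen. The grey disc (423,379) is a decoy.
- **No rivals:** strip (207,197), rubber pad (416,191), sink with relay (369,295). The capacitor stands on the transformer.

Next, a close crop and measurements.

```bash
cat > h.py <<'E'
from bench import *
import cv2, numpy as np
def K(n):
    c=calibration(n);return 240/np.tan(np.radians(c['fovy']/2)),c['cx'],c['cy'],np.array(c['cam_to_world'])
def ray(n,p,z):
    f,cx,cy,T=K(n);d=T[:3,:3]@[(p[0]-cx)/f,-(p[1]-cy)/f,-1];o=T[:3,3]
    return o+d*(z-o[2])/d[2]
def proj(n,P):
    f,cx,cy,T=K(n);v=T[:3,:3].T@(np.array(P)-T[:3,3]);return np.array([cx+f*v[0]/-v[2],cy-f*v[1]/-v[2]])
def rect(n,mask,z):
    cs,_=cv2.findContours(mask.astype(np.uint8),cv2.RETR_EXTERNAL,cv2.CHAIN_APPROX_NONE)
    c=max(cs,key=cv2.contourArea)[:,0]
    w=np.array([ray(n,p,z)[:2] for p in c])*1000
    (x,y),(a,b),t=cv2.minAreaRect(w.astype(np.float32))
    if a<b:a,b,t=b,a,t+90
    return np.round([x,y,a,b,(t+90)%180-90],1)   # mm, long side, short side, long-axis yaw
E
python3 - <<'E'
from h import *
t=cv2.imread('pics/top0.png');s=cv2.imread('pics/side0.png')
def m(im,box,lo,hi):
    x0,y0,x1,y1=box;h=cv2.cvtColor(im,cv2.COLOR_BGR2HSV);k=np.zeros(im.shape[:2],np.uint8)
    k[y0:y1,x0:x1]=cv2.inRange(h,lo,hi)[y0:y1,x0:x1];return k
a=(0,0,0)
for nm,im,n,bt,z,lo,hi in [
 ('plate',t,'top',(275,175,338,245),.01,(0,0,120),(180,70,255)),
 ('strip',t,'top',(175,155,240,240),.01,(20,40,150),(40,255,255)),
 ('pad',t,'top',(395,170,440,215),.01,a,(180,255,60)),
 ('cork',t,'top',(445,268,490,312),.01,(10,60,180),(30,255,255)),
 ('cap',t,'top',(250,280,278,308),.092,(0,0,120),(40,110,255)),
 ('relay',t,'top',(355,280,385,310),.092,(0,0,205),(180,40,255)),
 ('plateS',s,'side',(250,225,320,280),.01,(0,0,120),(180,70,255)),
 ('stripS',s,'side',(175,300,260,355),.01,(20,40,130),(40,255,255)),
 ('padS',s,'side',(295,160,335,192),.01,a,(180,255,60)),
 ('corkS',s,'side',(390,160,425,188),.01,(8,60,150),(30,255,255)),
 ('capS',s,'side',(330,278,362,303),.092,(0,0,120),(40,110,255))]:
    print(nm,rect(n,m(im,bt,lo,hi),z))
A=cv2.resize(t[270:320,235:301],(400,300),interpolation=3);B=cv2.resize(t[270:320,337:403],(400,300),interpolation=3)
C=cv2.resize(s[275:335,308:388],(400,300),interpolation=3);D=cv2.resize(s[195:255,345:425],(400,300),interpolation=3)
cv2.imwrite('pics/c1.png',np.vstack([np.hstack([A,B]),np.hstack([C,D])]))
E
```

```text
plate [630.3   7.6  90.7  74.1 -22. ]
strip [665.  214.1 120.6  62.8  12.2]
pad [ 665.1 -224.9   51.1   50.6  -19.6]
cork [ 456.4 -321.5   92.8   88.6   88.4]
cap [443.5  70.8  28.3   5.2 -27.9]
relay [ 449.6 -121.1   47.7   27.4  -65.1]
plateS [631.6   9.9  90.6  74.2 -22.1]
stripS [667.3 215.9 120.5  62.5  12. ]
padS [ 664.6 -220.2   54.8   53.4   70.9]
corkS [ 460.1 -321.1  102.4   84.3  -72.4]
capS [460.8  96.1  30.9  29.9 -68.3]
```

View pics/c1.png

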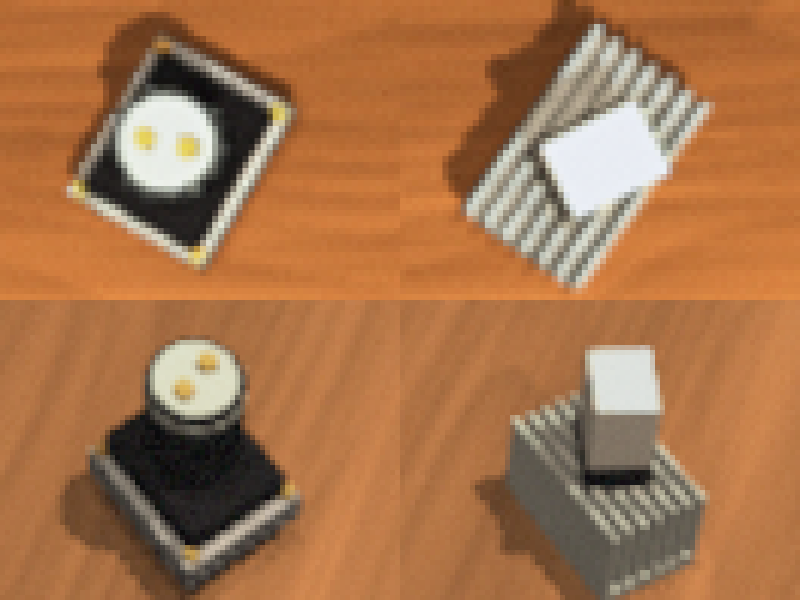

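Crop: the black transformer carries the capacitor (top at ~(262.7,293.7)) and the sink carries the relay, whose white top is at ~(371,296). I'll cast these corners onto their planes and redo the cork.

```bash
python3 - <<'E'
from h import *
t=cv2.imread('pics/top0.png');s=cv2.imread('pics/side0.png')
def pts(n,P,o,k,off,z):
    w=np.array([ray(n,(o[0]+(x-off[0])/k[0]-.5,o[1]+(y-off[1])/k[1]-.5),z)[:2] for x,y in P])*1000
    c,(a,b),an=cv2.minAreaRect(w.astype(np.float32)); 
    if a<b:a,b,an=b,a,an+90
    print(np.round(w.mean(0),1),np.round(c,1),round(a,1),round(b,1),round((an+90)%180-90,1))
k=(400/66,6)
pts('top',[(163,40),(293,105),(200,268),(72,190)],(235,270),k,(0,0),.030)
pts('top',[(598,25),(712,103),(578,288),(465,210)],(337,270),k,(400,0),.044)
pts('top',[(543,150),(633,105),(672,168),(578,218)],(337,270),k,(400,0),.092)
pts('side',[(583,348),(655,346),(660,412),(590,412)],(345,195),(5,5),(400,300),.092)
pts('side',[(510,420),(580,370),(705,495),(610,535)],(345,195),(5,5),(400,300),.044)
print('cap',ray('top',(235+168/k[0]-.5,270+142/6-.5),.092),ray('side',(308+195/5-.5,275+80/5-.5),.092))
for n,im,(x0,y0,x1,y1) in(('top',t,(445,268,490,312)),('side',s,(390,160,425,188))):
    h=im[...,1].copy(); v=np.zeros_like(h);r=h[y0:y1,x0:x1]
    th,r2=cv2.threshold(r,0,1,cv2.THRESH_OTSU);v[y0:y1,x0:x1]=cv2.morphologyEx(r2,cv2.MORPH_CLOSE,np.ones((3,3)))
    print('cork',th,rect(n,v,.01))
E
```

```text
[457.   95.3] [457.3  95.6] 63.0 50.5 -30.9
[ 449.3 -112.9] [ 449.2 -113. ] 77.0 45.8 -37.3
[ 447.6 -114.8] [ 447.9 -114.9] 34.0 24.4 -63.5
[ 450.  -113.1] [ 449.7 -113.4] 35.8 29.4 -67.1
[ 454.1 -113. ] [ 454.8 -112.4] 83.9 45.8 -33.8
cap [0.45916597 0.09423096 0.092     ] [0.46082523 0.09627688 0.092     ]
cork 143.0 [ 457.  -320.6   58.8   58.5  -11. ]
cork 135.0 [ 457.2 -321.4   60.1   59.   -65. ]
```

```bash
cat >> h.py <<'E'
def go(x,y,z,yaw=None):
    s=state();R=np.array(s['tool_rot']);p=np.array(s['tool_pos'])*1000;w=np.degrees(np.arctan2(R[1,0],R[0,0]))
    d=R.T@(np.array([x,y,z])-p);tw=0 if yaw is None else np.radians((w-yaw+90)%180-90)
    print('t',round(s['time'],2),'pos',p.round(1),'yaw',w.round(1),'tilt',np.degrees(np.arccos(-R[2,2])).round(2),'F',np.round(s['force'],1),'w',round(s['grip_width']*85.4,1),'q7',np.round(s['q'],0)[[0,3,6]])
    print('shift',d.round(1),'twist',round(float(tw),3))
E
python3 -m handwheel '[[[100,-62,0],0],[[200,-124,0],0],[[311,-193,0],0],[[311,-193,0],0],[[311,-193,0],0],[[311,-193,0],0],[[311,-193,0],0],[[311,-193,0],0],[[311,-193,0],0],[[311,-193,0],0],[[311,-193,0],0],[[311,-193,0],0]]' 85 30
python3 -m handwheel '[[[153,-386,40],0],[[153,-386,40],0],[[153,-386,40],0],[[153,-386,40],0],[[153,-386,40],0],[[153,-386,40],0],[[153,-386,40],0],[[153,-386,40],0],[[153,-386,40],0],[[153,-386,40],0],[[153,-386,40],0],[[153,-386,40],0]]' 60
python3 -c "
from h import *
go(460,95.2,52)
cv2.imwrite('pics/t1.png',read_camera('top')[...,::-1]);cv2.imwrite('pics/s1.png',read_camera('side')[150:390,200:520,::-1])"
```

```text
time: 1.1
tool_pos: [0.4496, -0.3212, 0.2309]
tool_rot: [[0.938, 0.347, -0.001], [0.347, -0.938, -0.0], [-0.001, -0.0, -1.0]]
force: [0.4, 0.1, -0.2]
grip_width: 0.997
time: 2.1
tool_pos: [0.4597, 0.0955, 0.1911]
tool_rot: [[0.937, 0.35, -0.0], [0.35, -0.937, 0.001], [-0.0, -0.001, -1.0]]
force: [0.3, -1.7, -0.9]
grip_width: 0.705
t 2.1 pos [459.7  95.5 191.1] yaw 20.5 tilt 0.04 F [ 0.3 -1.7 -0.9] w 60.2 q7 [ 25. 116. -98.]
shift [  0.2   0.5 139.1] twist 0.0
```

```bash

python3 -m handwheel '[[[0,0,20],0],[[0,0,40],0],[[0,0,60],0],[[0,0,78],0],[[0,0,94],0],[[0,0,106],0],[[0,0,116],0],[[0,0,124],0],[[0,0,130],0],[[0,0,135],0],[[0,0,138],0],[[0,0,138],0]]'
python3 -c "
from h import *
go(460,95.2,52)
cv2.imwrite('pics/s2.png',cv2.resize(read_camera('side')[200:380,240:480,::-1],(800,600)))"
```

```text
time: 3.2
tool_pos: [0.4598, 0.0942, 0.0531]
tool_rot: [[0.938, 0.347, -0.0], [0.347, -0.938, -0.0], [-0.0, -0.0, -1.0]]
force: [0.2, -0.3, -0.1]
grip_width: 0.704
t 3.2 pos [459.8  94.2  53.1] yaw 20.3 tilt 0.01 F [ 0.2 -0.3 -0.1] w 60.1 q7 [  16.  121. -110.]
shift [ 0.5 -0.9  1.1] twist 0.0
```

View pics/s2.png

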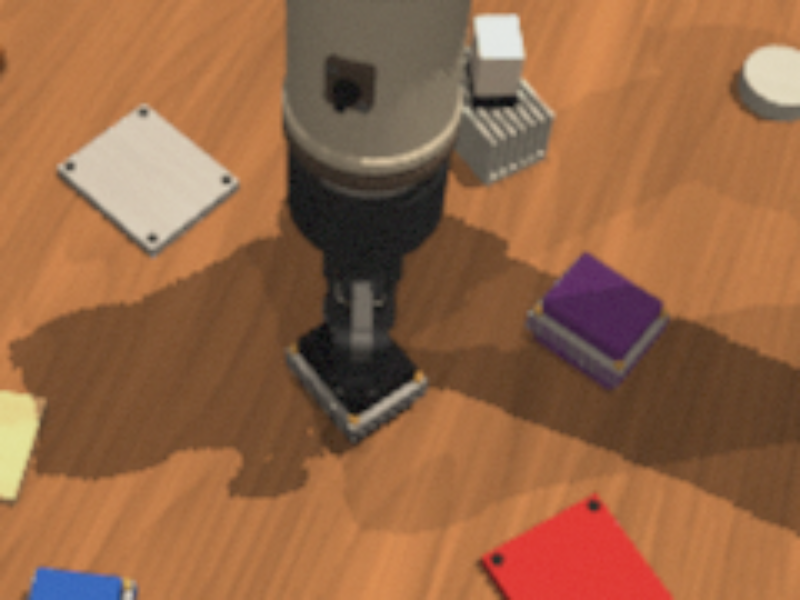

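The view shows the fingers straddling the hidden can, above the black transformer. Closing and lifting.

```bash

python3 -m handwheel '[[[0,-1,1],0],[[0,-1,1],0],[[0,-1,1],0],[[0,-1,1],0],[[0,-1,1],0],[[0,-1,1],0],[[0,-1,1],0],[[0,-1,1],0],[[0,-1,1],0],[[0,-1,1],0],[[0,-1,1],0],[[0,-1,1],0]]' 25 30
python3 -m handwheel '[[[0,0,-5],0],[[0,0,-15],0],[[0,0,-30],0],[[0,0,-50],0],[[0,0,-70],0],[[0,0,-90],0],[[0,0,-110],0],[[0,0,-125],0],[[0,0,-130],0],[[0,0,-130],0],[[0,0,-130],0]]'
python3 -c "
from h import *
go(457,-321,100)
cv2.imwrite('pics/s3.png',cv2.resize(read_camera('side')[100:340,240:560,::-1],(800,600)))"
```

```text
time: 4.25
tool_pos: [0.4599, 0.0954, 0.0527]
tool_rot: [[0.938, 0.347, 0.001], [0.347, -0.938, 0.0], [0.001, 0.0, -1.0]]
force: [-1.0, 0.6, 6.8]
grip_width: 0.414
time: 5.17
tool_pos: [0.4593, 0.0947, 0.1822]
tool_rot: [[0.938, 0.346, 0.0], [0.346, -0.938, -0.001], [-0.0, 0.0, -1.0]]
force: [-0.5, -0.2, -1.2]
grip_width: 0.412
t 5.17 pos [459.3  94.7 182.2] yaw 20.2 tilt 0.03 F [-0.5 -0.2 -1.2] w 35.2 q7 [ 25. 116. -99.]
shift [-146.   389.2   82.4] twist 0.0
```

View pics/s3.png

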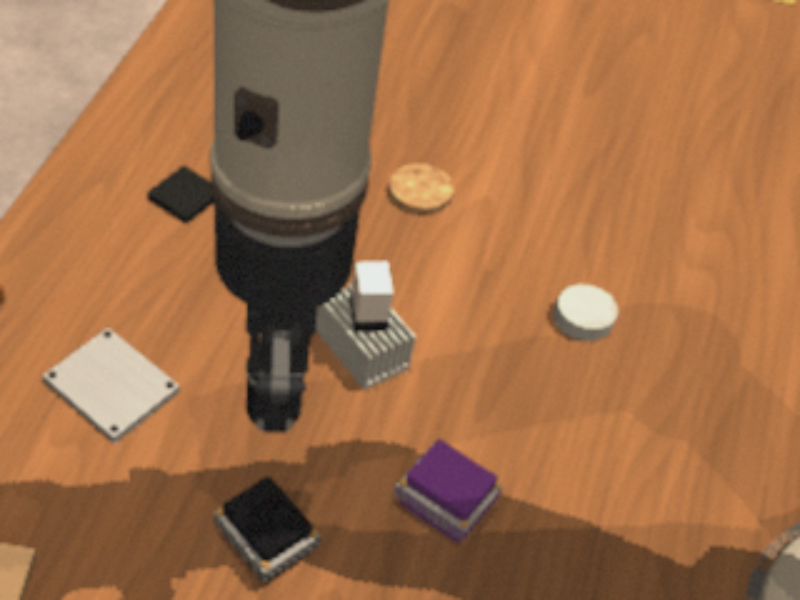

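The transformer is now bare, with the can between the fingers (35 mm). Carrying it to the cork.

```bash

python3 -m handwheel '[[[-13,35,0],0],[[-26,70,0],0],[[-39,105,0],0],[[-53,140,0],0],[[-66,175,0],0],[[-79,210,0],0],[[-92,245,0],0],[[-105,280,0],0],[[-118,315,0],0],[[-131,350,0],0],[[-143,380,0],0],[[-146,389,0],0]]'
python3 -m handwheel '[[[0,0,0],0],[[0,0,15],0],[[0,0,35],0],[[0,0,55],0],[[0,0,75],0],[[0,0,95],0],[[0,0,112],0],[[0,0,125],0],[[0,0,135],0],[[0,0,140],0],[[0,0,142],0],[[0,0,142],0]]'
python3 -c "
from h import *
go(457,-321,18.7)
cv2.imwrite('pics/s4.png',cv2.resize(read_camera('side')[90:210,320:480,::-1],(800,600)))"
```

```text
time: 6.22
tool_pos: [0.4548, -0.3267, 0.1804]
tool_rot: [[0.941, 0.34, -0.003], [0.34, -0.941, -0.001], [-0.003, -0.0, -1.0]]
force: [-1.2, -0.5, -0.9]
grip_width: 0.412
time: 7.22
tool_pos: [0.4576, -0.32, 0.0403]
tool_rot: [[0.938, 0.347, 0.0], [0.347, -0.938, 0.0], [0.0, -0.0, -1.0]]
force: [0.3, 0.5, -0.5]
grip_width: 0.415
t 7.22 pos [ 457.6 -320.    40.3] yaw 20.3 tilt 0.01 F [ 0.3  0.5 -0.5] w 35.5 q7 [ 54. 109. -58.]
shift [-0.9  0.7 21.6] twist 0.0
```

View pics/s4.png

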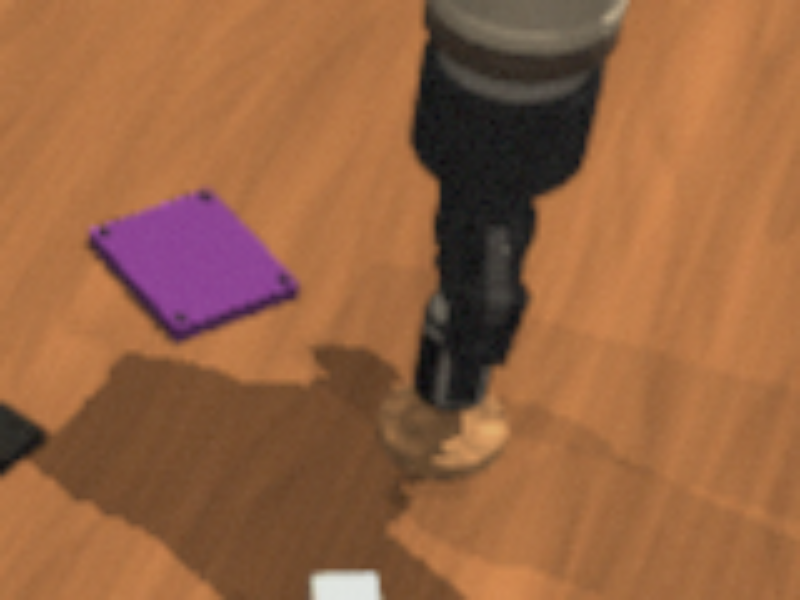

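The can hangs over the cork disc, about 20 mm up. Lowering slowly.

```bash

python3 -m handwheel '[[[-1,1,3],0],[[-1,1,6],0],[[-1,1,9],0],[[-1,1,12],0],[[-1,1,14],0],[[-1,1,16],0],[[-1,1,17],0],[[-1,1,18],0],[[-1,1,19],0],[[-1,1,19],0],[[-1,1,19],0]]'
python3 -m handwheel '[[[0,0,0.5],0],[[0,0,1],0],[[0,0,1.5],0],[[0,0,2],0],[[0,0,2],0],[[0,0,2],0]]'
```

```text
time: 8.18
tool_pos: [0.4568, -0.3217, 0.0213]
tool_rot: [[0.938, 0.347, 0.0], [0.347, -0.938, 0.0], [0.0, 0.0, -1.0]]
force: [-1.1, 0.1, 0.0]
grip_width: 0.413
time: 8.68
tool_pos: [0.4567, -0.3217, 0.0193]
tool_rot: [[0.938, 0.346, -0.0], [0.346, -0.938, 0.0], [-0.0, -0.0, -1.0]]
force: [0.1, -0.0, -0.7]
grip_width: 0.415
```

```bash

python3 -m handwheel '[[[0,0,0.4],0],[[0,0,0.8],0],[[0,0,1.0],0],[[0,0,1.0],0]]'
python3 -m handwheel '[[[0,0,0.4],0],[[0,0,0.8],0],[[0,0,1.0],0],[[0,0,1.0],0]]'
```

```text
time: 9.02
tool_pos: [0.4568, -0.3217, 0.0188]
tool_rot: [[0.938, 0.347, -0.0], [0.347, -0.938, -0.0], [-0.0, 0.0, -1.0]]
force: [-1.7, 0.5, 4.8]
grip_width: 0.413
time: 9.35
tool_pos: [0.4569, -0.3217, 0.0187]
tool_rot: [[0.938, 0.347, -0.0], [0.347, -0.938, -0.001], [-0.001, 0.001, -1.0]]
force: [-4.6, 2.9, 14.8]
grip_width: 0.41
```

Contact at 18.8 as predicted. Releasing and going up towards the relay.

```bash

python3 -m handwheel '[[[0,0,-1],0],[[0,0,-1],0],[[0,0,-1],0],[[0,0,-1],0],[[0,0,-1],0],[[0,0,-1],0],[[0,0,-1],0],[[0,0,-1],0]]' 60
python3 -m handwheel '[[[0,0,-5],0],[[0,0,-15],0],[[0,0,-30],0],[[0,0,-50],0],[[0,0,-75],0],[[0,0,-100],0],[[0,0,-130],0],[[0,0,-150],0],[[0,0,-160],0],[[0,0,-160],0],[[0,0,-160],0]]'
python3 -c "
from h import *
go(449,-114,160,25)"
```

```text
time: 10.02
tool_pos: [0.4568, -0.3216, 0.0182]
tool_rot: [[0.938, 0.347, -0.0], [0.347, -0.938, 0.0], [0.0, -0.0, -1.0]]
force: [0.0, 0.0, -0.9]
grip_width: 0.7
time: 10.93
tool_pos: [0.4566, -0.3218, 0.1785]
tool_rot: [[0.938, 0.346, 0.0], [0.346, -0.938, -0.001], [0.0, 0.001, -1.0]]
force: [-0.0, 0.2, 0.1]
grip_width: 0.703
t 10.93 pos [ 456.6 -321.8  178.5] yaw 20.3 tilt 0.05 F [-0.   0.2  0.1] w 60.0 q7 [ 59. 105. -51.]
shift [  64.9 -197.6   18.3] twist -0.083
```

```bash

python3 -m handwheel '[[[12,-36,0],-0.02],[[23,-70,0],-0.05],[[34,-105,5],-0.08],[[45,-140,10],-0.08],[[56,-170,15],-0.08],[[62,-190,18],-0.08],[[65,-198,18],-0.08],[[65,-198,18],-0.08],[[65,-198,18],-0.08],[[65,-198,18],-0.08]]'
python3 -c "
from h import *
go(449,-114,52,25)
cv2.imwrite('pics/t5.png',cv2.resize(read_camera('top')[215:335,390:550,::-1],(400,300),interpolation=2));cv2.imwrite('pics/s5.png',cv2.resize(read_camera('side')[140:260,320:480,::-1],(800,600)))"
```

```text
time: 11.77
tool_pos: [0.4491, -0.1151, 0.16]
tool_rot: [[0.908, 0.418, -0.0], [0.418, -0.908, -0.0], [-0.001, -0.0, -1.0]]
force: [0.3, 0.2, 0.5]
grip_width: 0.703
t 11.77 pos [ 449.1 -115.1  160. ] yaw 24.7 tilt 0.03 F [0.3 0.2 0.5] w 60.0 q7 [ 46. 118. -68.]
shift [  0.5  -1.1 108. ] twist -0.005
```

View pics/s5.png

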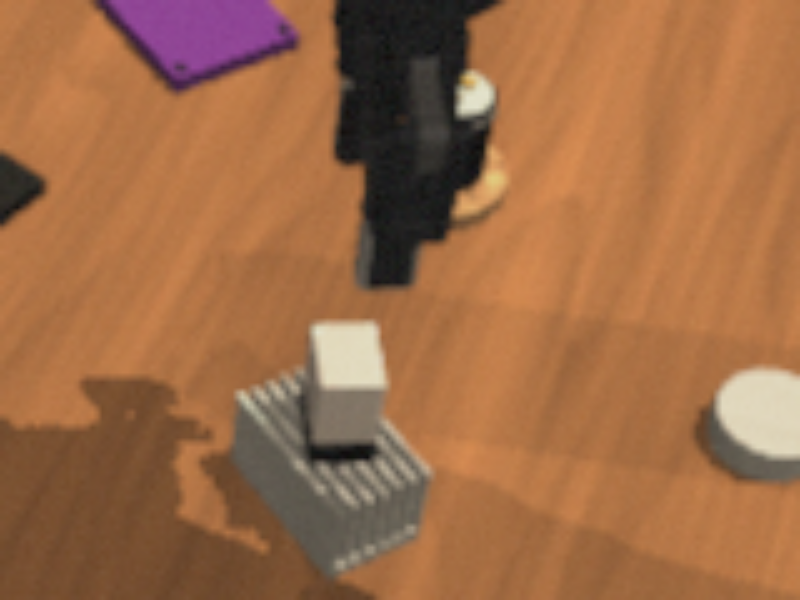

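The can stands upright on the cork. The relay is undisturbed under the raised fingers. Descending and gripping.

```bash

python3 -m handwheel '[[[0,-1,15],0],[[0,-1,30],0],[[0,-1,45],0],[[0,-1,60],0],[[0,-1,73],0],[[0,-1,84],0],[[0,-1,93],0],[[0,-1,100],0],[[0,-1,105],0],[[0,-1,107],0],[[0,-1,107],0]]'
python3 -m handwheel '[[[0,0,0],0],[[0,0,0],0],[[0,0,0],0],[[0,0,0],0],[[0,0,0],0],[[0,0,0],0],[[0,0,0],0],[[0,0,0],0],[[0,0,0],0],[[0,0,0],0],[[0,0,0],0],[[0,0,0],0]]' 25 30
python3 -m handwheel '[[[0,0,-5],0],[[0,0,-15],0],[[0,0,-30],0],[[0,0,-50],0],[[0,0,-70],0],[[0,0,-90],0],[[0,0,-110],0],[[0,0,-115],0],[[0,0,-115],0],[[0,0,-115],0]]'
python3 -c "
from h import *
go(665,-222.5,167)
cv2.imwrite('pics/s6.png',cv2.resize(read_camera('side')[140:260,320:480,::-1],(800,600)))"
```

```text
time: 12.78
tool_pos: [0.4487, -0.1125, 0.0531]
tool_rot: [[0.907, 0.42, -0.0], [0.42, -0.907, 0.0], [-0.0, -0.0, -1.0]]
force: [-0.3, -0.5, 0.4]
grip_width: 0.703
time: 13.78
tool_pos: [0.4493, -0.1126, 0.0539]
tool_rot: [[0.907, 0.42, 0.001], [0.42, -0.907, -0.001], [0.001, 0.001, -1.0]]
force: [0.3, 0.6, 6.2]
grip_width: 0.417
time: 14.62
tool_pos: [0.4484, -0.1127, 0.1682]
tool_rot: [[0.908, 0.42, -0.0], [0.42, -0.908, -0.001], [-0.0, 0.0, -1.0]]
force: [0.1, 0.5, -0.4]
grip_width: 0.419
t 14.62 pos [ 448.4 -112.7  168.2] yaw 24.8 tilt 0.03 F [ 0.1  0.5 -0.4] w 35.8 q7 [ 47. 118. -68.]
shift [150.5 190.6   1.2] twist 0.0
```

View pics/s6.png

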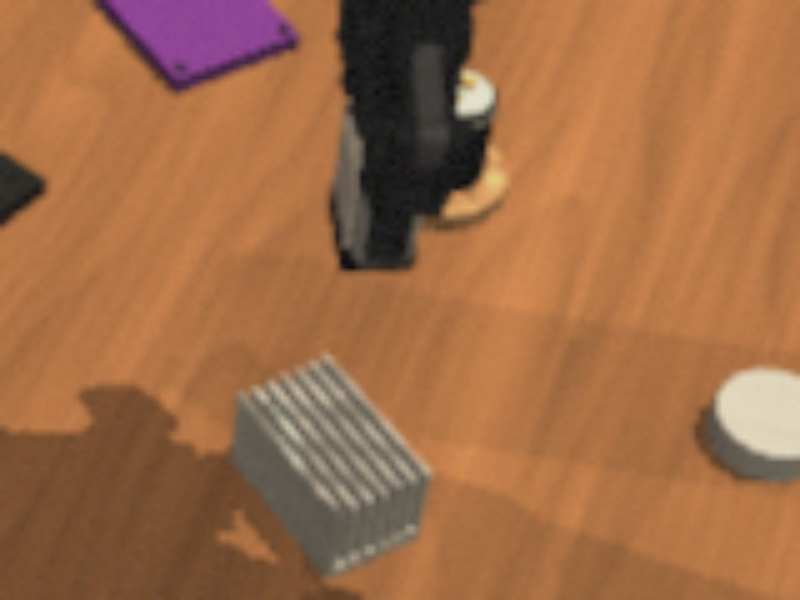

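The sink is bare and the relay is in the grip (35.8 mm). Carrying it to the pad.

```bash

python3 -m handwheel '[[[10,13,0],0],[[28,35,0],0],[[46,58,0],0],[[64,81,0],0],[[82,104,0],0],[[100,127,0],0],[[118,149,0],0],[[133,169,0],0],[[144,183,0],0],[[150,190,0],0],[[150,190,0],0],[[150,190,0],0]]'
python3 -m handwheel '[[[0,0,5],0],[[0,0,15],0],[[0,0,30],0],[[0,0,50],0],[[0,0,70],0],[[0,0,88],0],[[0,0,103],0],[[0,0,115],0],[[0,0,122],0],[[0,0,126],0],[[0,0,127],0],[[0,0,127],0]]'
python3 -c "
from h import *
go(665,-222.5,19.5)
cv2.imwrite('pics/s7.png',cv2.resize(read_camera('side')[120:240,240:400,::-1],(800,600)))"
```

```text
time: 15.67
tool_pos: [0.6637, -0.2211, 0.1659]
tool_rot: [[0.907, 0.421, -0.003], [0.421, -0.907, 0.002], [-0.002, -0.003, -1.0]]
force: [-0.4, 0.3, -0.7]
grip_width: 0.418
time: 16.67
tool_pos: [0.6651, -0.2219, 0.0417]
tool_rot: [[0.907, 0.42, 0.001], [0.42, -0.907, -0.0], [0.001, 0.0, -1.0]]
force: [-0.2, -0.8, -0.1]
grip_width: 0.418
t 16.67 pos [ 665.1 -221.9   41.7] yaw 24.9 tilt 0.05 F [-0.2 -0.8 -0.1] w 35.7 q7 [ 36.  87. -69.]
shift [-0.4  0.5 22.2] twist 0.0
```

View pics/s7.png

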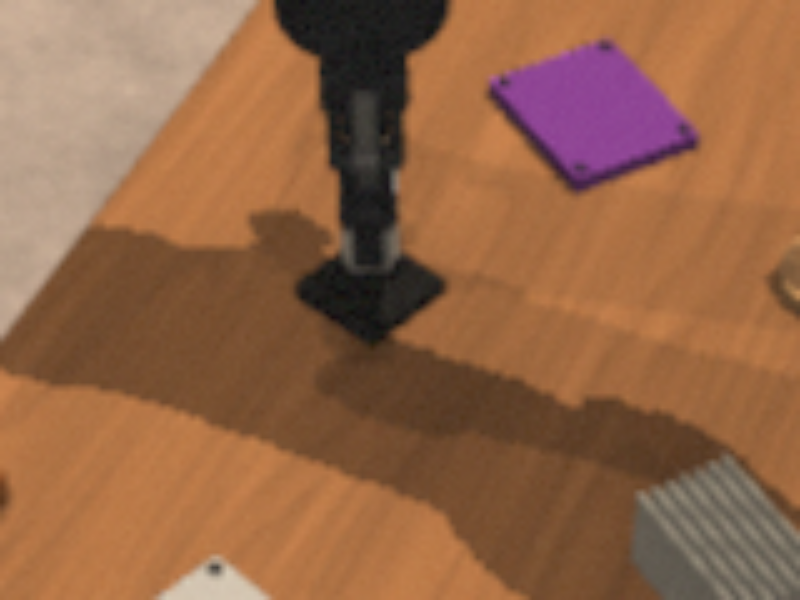

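The relay is in the fingers just above the rubber pad, centred. Lowering, contact expected at TCP z of about 19.5.

```bash

python3 -m handwheel '[[[0,0,3],0],[[0,0,7],0],[[0,0,11],0],[[0,0,14],0],[[0,0,17],0],[[0,0,18.5],0],[[0,0,19.5],0],[[0,0,20],0],[[0,0,20],0],[[0,0,20],0]]'
python3 -m handwheel '[[[0,0,0.5],0],[[0,0,1],0],[[0,0,1.5],0],[[0,0,1.8],0],[[0,0,1.8],0],[[0,0,1.8],0]]'
```

```text
time: 17.55
tool_pos: [0.6648, -0.2218, 0.0214]
tool_rot: [[0.907, 0.42, 0.0], [0.42, -0.907, -0.0], [0.0, 0.0, -1.0]]
force: [-0.4, -0.7, -0.7]
grip_width: 0.418
time: 18.05
tool_pos: [0.6648, -0.2219, 0.02]
tool_rot: [[0.907, 0.42, 0.0], [0.42, -0.907, -0.0], [0.0, 0.0, -1.0]]
force: [-1.7, -0.1, 3.3]
grip_width: 0.422
```

```bash

python3 -m handwheel '[[[0,0,0.3],0],[[0,0,0.3],0],[[0,0,0.3],0]]'
python3 -m handwheel '[[[0,0,0],0],[[0,0,0],0],[[0,0,0],0],[[0,0,0],0],[[0,0,0],0],[[0,0,0],0],[[0,0,0],0],[[0,0,0],0]]' 60
python3 -m handwheel '[[[0,0,-5],0],[[0,0,-15],0],[[0,0,-30],0],[[0,0,-50],0],[[0,0,-75],0],[[0,0,-100],0],[[0,0,-125],0],[[0,0,-140],0],[[0,0,-150],0],[[0,0,-150],0],[[0,0,-150],0]]'
python3 -c "
from h import *
go(457.5,95.5,130,-31)
t=read_camera('top');s=read_camera('side')
cv2.imwrite('pics/t8.png',t[...,::-1])
cv2.imwrite('pics/m8.png',np.vstack([np.hstack([cv2.resize(t[270:320,235:301,::-1],(400,300)),cv2.resize(t[270:320,337:403,::-1],(400,300))]),np.hstack([cv2.resize(s[275:335,308:388,::-1],(400,300)),cv2.resize(s[120:210,300:420,::-1],(400,300))])]))"
```

```text
time: 18.3
tool_pos: [0.6648, -0.2219, 0.0199]
tool_rot: [[0.907, 0.42, 0.0], [0.42, -0.907, -0.0], [0.0, 0.0, -1.0]]
force: [-2.6, 0.5, 5.4]
grip_width: 0.417
time: 18.97
tool_pos: [0.6647, -0.2218, 0.0192]
tool_rot: [[0.907, 0.42, 0.0], [0.42, -0.907, 0.0], [0.0, -0.0, -1.0]]
force: [0.3, -1.3, 0.7]
grip_width: 0.705
time: 19.88
tool_pos: [0.6646, -0.222, 0.1694]
tool_rot: [[0.907, 0.42, 0.0], [0.42, -0.907, -0.0], [0.0, 0.001, -1.0]]
force: [0.3, 0.0, 0.5]
grip_width: 0.703
t 19.88 pos [ 664.6 -222.   169.4] yaw 24.9 tilt 0.03 F [0.3 0.  0.5] w 60.0 q7 [ 38.  84. -65.]
shift [ -54.5 -375.2   39.2] twist 0.975
```

View pics/m8.png

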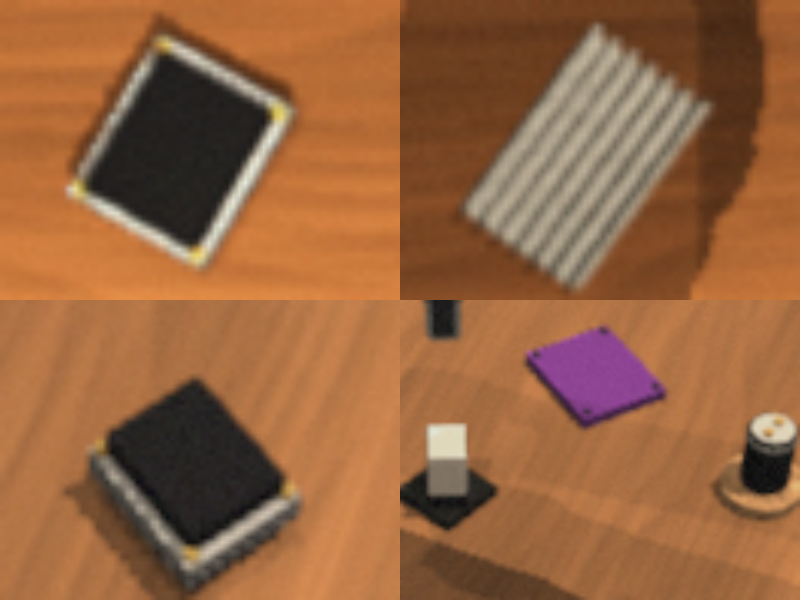

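Relay and capacitor stand upright on their places. The transformer and the sink haven't moved. To the transformer next.

```bash

python3 -m handwheel '[[[-5,-35,0],0.1],[[-10,-70,0],0.2],[[-15,-105,5],0.3],[[-20,-140,10],0.4],[[-25,-175,15],0.5],[[-30,-210,20],0.6],[[-35,-245,25],0.7],[[-40,-280,30],0.8],[[-45,-315,35],0.9],[[-50,-350,39],0.97],[[-54,-375,39],0.97],[[-54,-375,39],0.97]]' 82
python3 -m handwheel '[[[0,0,0],0],[[0,0,0],0],[[0,0,0],0]]'
python3 -c "
from h import *
go(457.5,95.5,3,-31)"
```

```text
time: 20.98
tool_pos: [0.4531, 0.1014, 0.1288]
tool_rot: [[0.864, -0.503, -0.005], [-0.503, -0.864, 0.001], [-0.005, 0.001, -1.0]]
force: [-0.5, 0.3, 0.3]
grip_width: 0.96
time: 21.23
tool_pos: [0.4584, 0.0944, 0.1297]
tool_rot: [[0.859, -0.512, -0.001], [-0.512, -0.859, -0.0], [-0.0, 0.001, -1.0]]
force: [-0.2, 0.0, 0.3]
grip_width: 0.96
t 21.23 pos [458.4  94.4 129.7] yaw -30.8 tilt 0.05 F [-0.2  0.   0.3] w 82.0 q7 [   8.  119. -146.]
shift [ -1.3  -0.5 126.7] twist 0.003
```

Joint 7 is at −146°, right at its limit. I'll make the half turn the other way for the same grasp.

```bash

python3 -m handwheel '[[[0,0,0],-0.12],[[0,0,0],-0.24],[[0,0,0],-0.36],[[0,0,0],-0.48],[[0,0,0],-0.6],[[0,0,0],-0.72],[[0,0,0],-0.84],[[0,0,0],-0.96],[[0,0,0],-1.08],[[0,0,0],-1.2],[[0,0,0],-1.32],[[0,0,0],-1.4]]'
python3 -m handwheel '[[[0,0,0],-0.12],[[0,0,0],-0.24],[[0,0,0],-0.36],[[0,0,0],-0.48],[[0,0,0],-0.6],[[0,0,0],-0.72],[[0,0,0],-0.84],[[0,0,0],-0.96],[[0,0,0],-1.08],[[0,0,0],-1.2],[[0,0,0],-1.32],[[0,0,0],-1.4]]'
python3 -m handwheel '[[[0,0,0],-0.12],[[0,0,0],-0.24],[[0,0,0],-0.34],[[0,0,0],-0.34],[[0,0,0],-0.34],[[0,0,0],-0.34]]'
python3 -c "
from h import *
go(457.5,95.5,3,-31)"
```

```text
time: 22.23
tool_pos: [0.4588, 0.0939, 0.13]
tool_rot: [[0.648, 0.762, -0.0], [0.762, -0.648, 0.0], [0.0, -0.0, -1.0]]
force: [1.0, -0.5, 0.5]
grip_width: 0.959
time: 23.23
tool_pos: [0.4588, 0.0938, 0.1299]
tool_rot: [[-0.64, 0.768, -0.0], [0.768, 0.64, 0.0], [0.001, 0.0, -1.0]]
force: [-0.2, 0.5, -0.8]
grip_width: 0.96
time: 23.73
tool_pos: [0.4584, 0.0948, 0.13]
tool_rot: [[-0.856, 0.517, -0.0], [0.517, 0.856, 0.0], [0.0, 0.0, -1.0]]
force: [-0.3, 0.3, -0.9]
grip_width: 0.962
t 23.73 pos [458.4  94.8 130. ] yaw 148.9 tilt 0.02 F [-0.3  0.3 -0.9] w 82.1 q7 [ 38. 119.  11.]
shift [  1.1   0.2 127. ] twist -0.002
```

```bash

python3 -m handwheel '[[[1,0,15],0],[[1,0,32],0],[[1,0,50],0],[[1,0,68],0],[[1,0,85],0],[[1,0,98],0],[[1,0,108],0],[[1,0,116],0],[[1,0,122],0],[[1,0,126],0],[[1,0,127],0],[[1,0,127],0]]'
python3 -m handwheel '[[[0,0,0],0],[[0,0,0],0],[[0,0,0],0],[[0,0,0],0],[[0,0,0],0],[[0,0,0],0],[[0,0,0],0],[[0,0,0],0],[[0,0,0],0],[[0,0,0],0]]' 40 60
python3 -c "
from h import *
go(457.5,95.5,3,-31)"
```

```text
time: 24.73
tool_pos: [0.4574, 0.0963, 0.0033]
tool_rot: [[-0.859, 0.512, 0.0], [0.512, 0.859, 0.0], [-0.0, 0.0, -1.0]]
force: [-0.0, -0.4, 0.3]
grip_width: 0.958
time: 25.57
tool_pos: [0.4577, 0.0964, 0.004]
tool_rot: [[-0.859, 0.512, 0.001], [0.512, 0.859, -0.0], [-0.001, 0.0, -1.0]]
force: [-1.7, -0.4, 5.3]
grip_width: 0.594
t 25.57 pos [457.7  96.4   4. ] yaw 149.2 tilt 0.07 F [-1.7 -0.4  5.3] w 50.7 q7 [ 27. 122.  -1.]
shift [-0.3 -0.9  1. ] twist 0.003
```

```bash

python3 -m handwheel '[[[0,0,-3],0],[[0,0,-9],0],[[0,0,-18],0],[[0,0,-30],0],[[0,0,-45],0],[[0,0,-60],0],[[0,0,-72],0],[[0,0,-78],0],[[0,0,-80],0],[[0,0,-80],0]]' - 80
python3 -c "
from h import *
go(631,8.7,84,-22)
cv2.imwrite('pics/s9.png',cv2.resize(read_camera('side')[200:350,260:460,::-1],(800,600)))"
```

```text
time: 26.4
tool_pos: [0.4573, 0.0959, 0.0836]
tool_rot: [[-0.859, 0.513, 0.001], [0.513, 0.859, -0.0], [-0.001, 0.0, -1.0]]
force: [-0.4, 0.4, -4.3]
grip_width: 0.593
t 26.4 pos [457.3  95.9  83.6] yaw 149.2 tilt 0.05 F [-0.4  0.4 -4.3] w 50.6 q7 [ 34. 120.   7.]
shift [-193.8   14.1   -0.2] twist -0.154
```

View pics/s9.png

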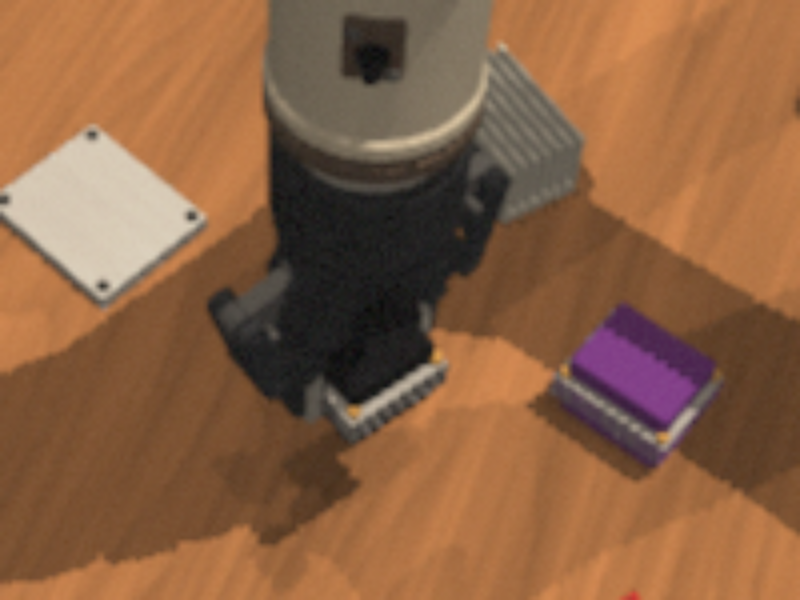

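The transformer hangs level in the grip (4.3 N, 51 mm). To the plate.

```bash

python3 -m handwheel '[[[-8,0,0],0],[[-25,2,0],-0.03],[[-45,4,0],-0.06],[[-65,6,0],-0.09],[[-85,8,0],-0.12],[[-105,9,0],-0.15],[[-125,10,0],-0.15],[[-145,11,0],-0.15],[[-165,12,0],-0.15],[[-180,13,0],-0.15],[[-190,14,0],-0.15],[[-194,14,0],-0.15]]'
python3 -m handwheel '[[[0,0,0],0],[[0,0,8],0],[[0,0,20],0],[[0,0,33],0],[[0,0,44],0],[[0,0,52],0],[[0,0,57],0],[[0,0,60],0],[[0,0,60],0],[[0,0,60],0]]'
python3 -c "
from h import *
go(631,8.7,14,-22)
cv2.imwrite('pics/s10.png',cv2.resize(read_camera('side')[190:310,220:380,::-1],(800,600)))"
```

```text
time: 27.45
tool_pos: [0.632, 0.0074, 0.082]
tool_rot: [[-0.925, 0.38, -0.001], [0.38, 0.925, -0.0], [0.001, -0.0, -1.0]]
force: [-0.2, -0.1, -3.4]
grip_width: 0.59
time: 28.28
tool_pos: [0.6312, 0.0091, 0.0234]
tool_rot: [[-0.926, 0.378, 0.0], [0.378, 0.926, 0.0], [-0.0, 0.0, -1.0]]
force: [0.5, 0.1, -3.5]
grip_width: 0.59
t 28.28 pos [631.2   9.1  23.4] yaw 157.8 tilt 0.03 F [ 0.5  0.1 -3.5] w 50.4 q7 [33. 98. 28.]
shift [ 0.1 -0.4  9.4] twist -0.004
```

View pics/s10.png

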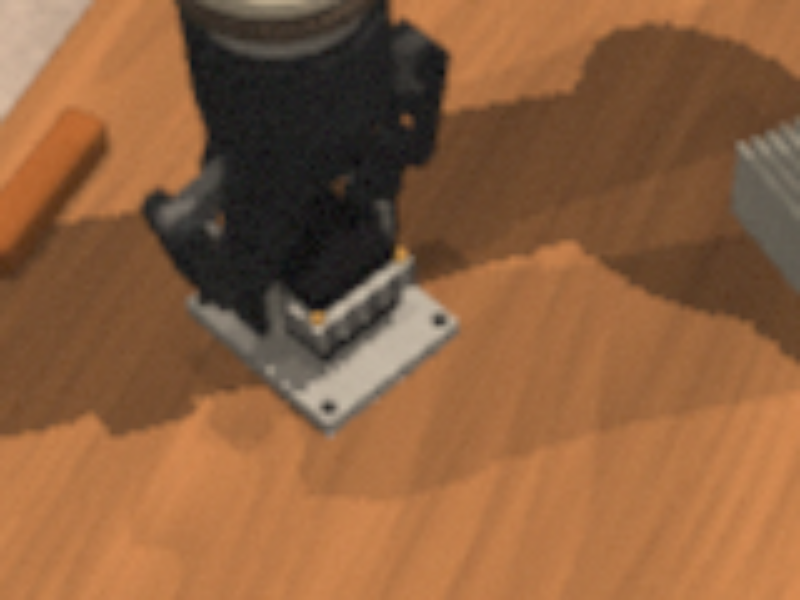

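The transformer hangs about 9 mm above the steel plate, lined up with it. Lowering in small steps.

```bash

python3 -m handwheel '[[[0,0,1.5],0],[[0,0,3],0],[[0,0,4.5],0],[[0,0,6],0],[[0,0,7],0],[[0,0,8],0],[[0,0,8.3],0],[[0,0,8.3],0]]'
python3 -m handwheel '[[[0,0,0.3],0],[[0,0,0.6],0],[[0,0,0.9],0],[[0,0,1.2],0],[[0,0,1.2],0],[[0,0,1.2],0]]'
```

```text
time: 29.0
tool_pos: [0.6309, 0.0089, 0.0148]
tool_rot: [[-0.926, 0.378, -0.0], [0.378, 0.926, 0.0], [0.0, -0.0, -1.0]]
force: [0.7, 0.8, -3.4]
grip_width: 0.596
time: 29.5
tool_pos: [0.631, 0.0089, 0.0142]
tool_rot: [[-0.926, 0.378, 0.0], [0.378, 0.926, -0.0], [-0.0, -0.0, -1.0]]
force: [-2.8, -0.3, 2.1]
grip_width: 0.593
```

```bash

python3 -m handwheel '[[[0,0,0.3],0],[[0,0,0.3],0],[[0,0,0.3],0]]'
python3 -m handwheel '[[[0,0,0],0],[[0,0,0],0],[[0,0,0],0],[[0,0,0],0],[[0,0,0],0],[[0,0,0],0],[[0,0,0],0],[[0,0,0],0],[[0,0,0],0],[[0,0,0],0]]' 82
python3 -m handwheel '[[[0,0,-5],0],[[0,0,-15],0],[[0,0,-30],0],[[0,0,-50],0],[[0,0,-75],0],[[0,0,-95],0],[[0,0,-110],0],[[0,0,-115],0],[[0,0,-115],0],[[0,0,-115],0]]'
python3 -c "
from h import *
go(449.5,-113,130,-37)"
```

```text
time: 29.75
tool_pos: [0.6311, 0.0089, 0.0142]
tool_rot: [[-0.926, 0.378, 0.0], [0.378, 0.926, -0.0], [-0.0, -0.0, -1.0]]
force: [-3.4, -0.9, 5.9]
grip_width: 0.592
time: 30.58
tool_pos: [0.631, 0.0089, 0.0134]
tool_rot: [[-0.926, 0.378, 0.0], [0.378, 0.926, 0.0], [-0.0, 0.0, -1.0]]
force: [-0.5, 0.0, 0.2]
grip_width: 0.956
time: 31.42
tool_pos: [0.6308, 0.0085, 0.1283]
tool_rot: [[-0.926, 0.378, -0.0], [0.378, 0.926, -0.001], [-0.0, -0.001, -1.0]]
force: [-0.0, 0.5, 0.2]
grip_width: 0.957
t 31.42 pos [630.8   8.5 128.3] yaw 157.8 tilt 0.04 F [-0.   0.5  0.2] w 81.7 q7 [36. 96. 32.]
shift [ 121.8 -181.    -1.6] twist 0.258
```

```bash

python3 -m handwheel '[[[12,-18,0],0.03],[[25,-37,0],0.06],[[38,-56,0],0.09],[[50,-75,0],0.12],[[63,-94,0],0.15],[[76,-113,0],0.18],[[89,-132,0],0.21],[[102,-151,0],0.24],[[114,-170,0],0.26],[[122,-181,0],0.26],[[122,-181,0],0.26],[[122,-181,0],0.26]]'
python3 -c "
from h import *
go(449.5,-113,4,-37)
t=read_camera('top');s=read_camera('side')
cv2.imwrite('pics/m11.png',np.vstack([np.hstack([cv2.resize(t[180:240,266:346,::-1],(400,300)),cv2.resize(t[270:330,330:410,::-1],(400,300))]),np.hstack([cv2.resize(s[210:290,235:342,::-1],(400,300)),cv2.resize(s[150:270,320:480,::-1],(400,300))])]))"
```

```text
time: 32.42
tool_pos: [0.4486, -0.1131, 0.1276]
tool_rot: [[-0.796, 0.605, -0.001], [0.605, 0.796, 0.0], [0.001, -0.001, -1.0]]
force: [-0.2, -0.2, 0.2]
grip_width: 0.96
t 32.42 pos [ 448.6 -113.1  127.6] yaw 142.8 tilt 0.09 F [-0.2 -0.2  0.2] w 82.0 q7 [ 64. 119.  31.]
shift [ -0.8   0.7 123.6] twist -0.004
```

View pics/m11.png

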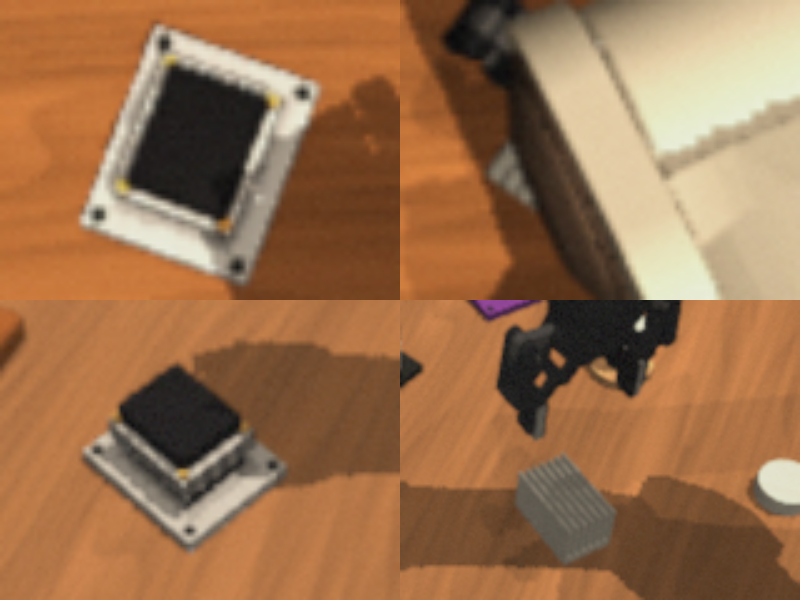

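The transformer stands upright and aligned on the steel plate, and the gripper is above the sink. Descending, gripping and lifting.

```bash

python3 -m handwheel '[[[-1,1,15],0],[[-1,1,32],0],[[-1,1,50],0],[[-1,1,68],0],[[-1,1,83],0],[[-1,1,96],0],[[-1,1,106],0],[[-1,1,113],0],[[-1,1,118],0],[[-1,1,121],0],[[-1,1,122],0],[[-1,1,122],0]]'
python3 -m handwheel '[[[0,0,0],0],[[0,0,0],0],[[0,0,0],0],[[0,0,0],0],[[0,0,0],0],[[0,0,0],0],[[0,0,0],0],[[0,0,0],0],[[0,0,0],0],[[0,0,0],0],[[0,0,0],0],[[0,0,0],0]]' 34 45
python3 -m handwheel '[[[0,0,-3],0],[[0,0,-9],0],[[0,0,-18],0],[[0,0,-32],0],[[0,0,-50],0],[[0,0,-70],0],[[0,0,-90],0],[[0,0,-105],0],[[0,0,-112],0],[[0,0,-115],0],[[0,0,-115],0]]'
python3 -c "
from h import *
go(666,215,120,12)
cv2.imwrite('pics/s12.png',cv2.resize(read_camera('side')[130:280,300:500,::-1],(800,600)))"
```

```text
time: 33.52
tool_pos: [0.4513, -0.1123, 0.0066]
tool_rot: [[-0.797, 0.603, 0.0], [0.603, 0.797, -0.0], [-0.0, 0.0, -1.0]]
force: [-0.4, -0.3, -0.6]
grip_width: 0.962
time: 34.52
tool_pos: [0.4514, -0.1126, 0.0069]
tool_rot: [[-0.797, 0.604, 0.001], [0.604, 0.797, -0.001], [-0.001, -0.0, -1.0]]
force: [-1.0, -1.5, 6.3]
grip_width: 0.532
time: 35.43
tool_pos: [0.4511, -0.1127, 0.1219]
tool_rot: [[-0.797, 0.604, 0.001], [0.604, 0.797, -0.001], [-0.001, -0.0, -1.0]]
force: [0.0, 0.2, -0.9]
grip_width: 0.535
t 35.43 pos [ 451.1 -112.7  121.9] yaw 142.9 tilt 0.06 F [ 0.   0.2 -0.9] w 45.7 q7 [ 63. 119.  31.]
shift [ 26.5 391.    1.8] twist -0.858
```

View pics/s12.png

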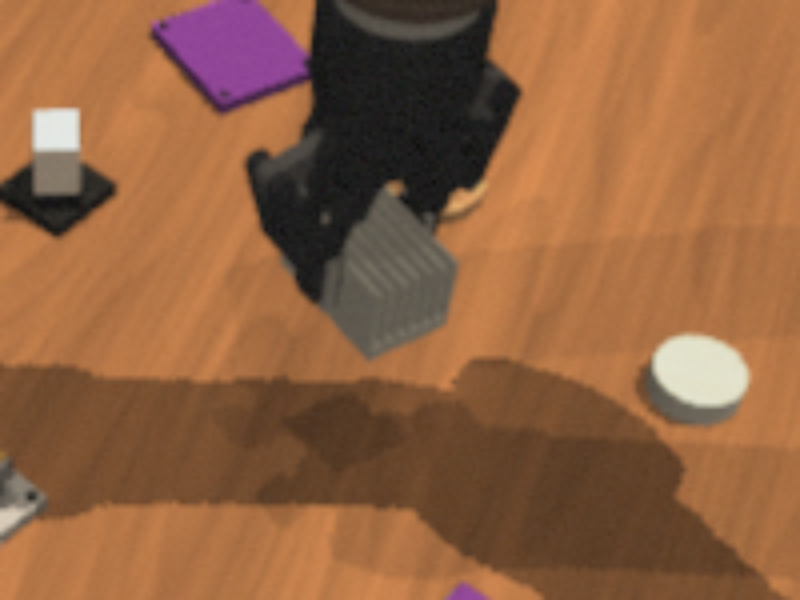

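The sink is held level (45.7 mm). Carrying it to the strip.

```bash

python3 -m handwheel '[[[1,15,0],-0.06],[[3,40,0],-0.13],[[5,70,0],-0.21],[[8,105,0],-0.29],[[10,140,0],-0.37],[[12,175,0],-0.45],[[14,210,0],-0.53],[[17,245,0],-0.61],[[19,280,0],-0.69],[[21,315,0],-0.77],[[24,350,0],-0.84],[[25,375,0],-0.86]]'
python3 -m handwheel '[[[0,0,0],0],[[0,0,0],0],[[0,0,0],0],[[0,0,0],0]]'
python3 -c "
from h import *
go(666,215,30,12)"
```

```text
time: 36.48
tool_pos: [0.657, 0.2051, 0.1192]
tool_rot: [[-0.976, -0.216, -0.003], [-0.216, 0.976, 0.001], [0.002, 0.002, -1.0]]
force: [0.4, 0.4, -1.6]
grip_width: 0.534
time: 36.82
tool_pos: [0.6568, 0.1999, 0.1202]
tool_rot: [[-0.978, -0.209, -0.002], [-0.209, 0.978, -0.002], [0.002, -0.002, -1.0]]
force: [0.2, -0.0, -1.7]
grip_width: 0.529
t 36.82 pos [656.8 199.9 120.2] yaw -167.9 tilt 0.14 F [ 0.2 -0.  -1.7] w 45.2 q7 [18. 87. 50.]
shift [-12.4  13.   90.2] twist 0.001
```

```bash

python3 -m handwheel '[[[-6,6,0],0],[[-12,13,5],0],[[-12,13,15],0],[[-12,13,30],0],[[-12,13,45],0],[[-12,13,60],0],[[-12,13,72],0],[[-12,13,81],0],[[-12,13,86],0],[[-12,13,90],0],[[-12,13,90],0],[[-12,13,90],0]]'
python3 -c "
from h import *
go(666,215,17,12)
cv2.imwrite('pics/s13.png',cv2.resize(read_camera('side')[250:400,140:340,::-1],(800,600)))"
```

```text
time: 37.82
tool_pos: [0.6666, 0.2173, 0.0318]
tool_rot: [[-0.978, -0.211, 0.001], [-0.211, 0.978, 0.0], [-0.001, 0.0, -1.0]]
force: [0.5, 0.5, -1.8]
grip_width: 0.534
t 37.82 pos [666.6 217.3  31.8] yaw -167.8 tilt 0.04 F [ 0.5  0.5 -1.8] w 45.6 q7 [15. 87. 47.]
shift [ 1.1 -2.1 14.8] twist 0.003
```

View pics/s13.png

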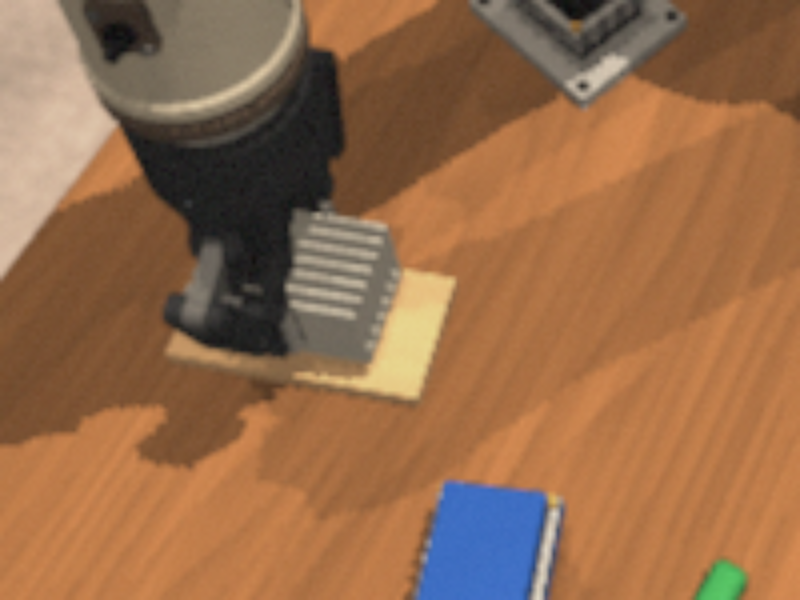

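The sink is about 15 mm above the strip and parallel to it. Correcting 2 mm sideways and lowering.

```bash

python3 -m handwheel '[[[0,-1,2],0],[[1,-2,5],0],[[1,-2,8],0],[[1,-2,10],0],[[1,-2,11.5],0],[[1,-2,12.5],0],[[1,-2,13],0],[[1,-2,13.3],0],[[1,-2,13.3],0]]'
python3 -m handwheel '[[[0,0,0.3],0],[[0,0,0.6],0],[[0,0,0.9],0],[[0,0,1.2],0],[[0,0,1.2],0],[[0,0,1.2],0]]'
```

```text
time: 38.62
tool_pos: [0.6658, 0.2149, 0.0181]
tool_rot: [[-0.978, -0.211, 0.0], [-0.211, 0.978, 0.0], [-0.0, 0.0, -1.0]]
force: [0.2, -0.1, -1.1]
grip_width: 0.535
time: 39.12
tool_pos: [0.6659, 0.2148, 0.0171]
tool_rot: [[-0.978, -0.211, 0.0], [-0.211, 0.978, -0.0], [-0.0, -0.0, -1.0]]
force: [-0.5, -0.5, 0.8]
grip_width: 0.533
```

```bash

python3 -m handwheel '[[[0,0,0.4],0],[[0,0,0.4],0],[[0,0,0.4],0]]'
python3 -m handwheel '[[[0,0,0],0],[[0,0,0],0],[[0,0,0],0],[[0,0,0],0],[[0,0,0],0],[[0,0,0],0],[[0,0,0],0],[[0,0,0],0],[[0,0,0],0],[[0,0,0],0],[[0,0,0],0],[[0,0,0],0]]' 80
python3 -m handwheel '[[[0,0,-5],0],[[0,0,-15],0],[[0,0,-30],0],[[0,0,-50],0],[[0,0,-75],0],[[0,0,-100],0],[[0,0,-130],0],[[0,0,-150],0],[[0,0,-160],0],[[0,0,-160],0]]'
python3 -m handwheel '[[[20,0,0],0],[[55,0,0],0],[[90,0,0],0],[[125,0,0],0],[[160,0,0],0],[[190,0,0],0],[[205,0,0],0],[[210,0,0],0],[[210,0,0],0],[[210,0,0],0]]'
python3 -c "
from h import *
go(450,0,200)
cv2.imwrite('pics/t14.png',read_camera('top')[...,::-1]);cv2.imwrite('pics/s14.png',read_camera('side')[...,::-1])"
```

```text
time: 39.37
tool_pos: [0.6658, 0.2148, 0.017]
tool_rot: [[-0.978, -0.211, 0.0], [-0.211, 0.978, -0.0], [-0.0, -0.0, -1.0]]
force: [-1.9, -0.7, 4.5]
grip_width: 0.535
time: 40.37
tool_pos: [0.6658, 0.2148, 0.0165]
tool_rot: [[-0.978, -0.211, 0.0], [-0.211, 0.978, 0.0], [-0.0, 0.0, -1.0]]
force: [-0.2, -0.4, -0.1]
grip_width: 0.933
time: 41.2
tool_pos: [0.6673, 0.2161, 0.1815]
tool_rot: [[-0.978, -0.211, 0.006], [-0.211, 0.978, 0.002], [-0.006, 0.001, -1.0]]
force: [0.8, -0.0, -0.7]
grip_width: 0.937
time: 42.03
tool_pos: [0.4616, 0.1703, 0.1765]
tool_rot: [[-0.978, -0.21, 0.001], [-0.21, 0.978, 0.0], [-0.001, 0.0, -1.0]]
force: [0.1, 0.1, -0.4]
grip_width: 0.94
t 42.03 pos [461.6 170.3 176.5] yaw -167.9 tilt 0.04 F [ 0.1  0.1 -0.4] w 80.2 q7 [ 35. 113.  43.]
shift [  47.  -164.1  -23.6] twist 0.0
```

View pics/t14.png

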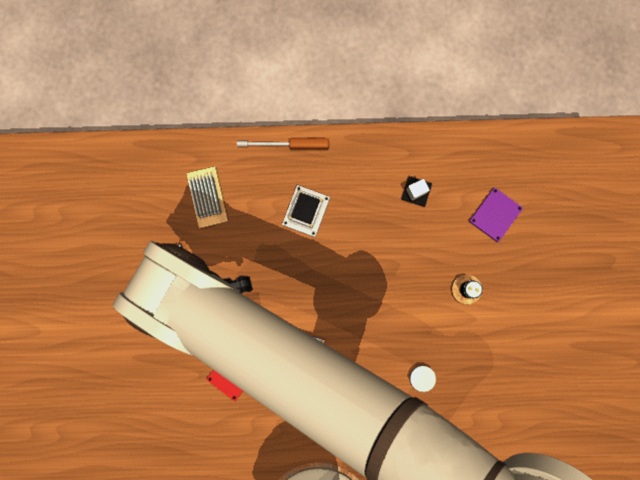

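All four parts stand on their places. The picture budget is used up, so the last check is numeric only: part tops against their places, and the two bystanders against the first images.

```bash
python3 - <<'E'
from h import *
t=cv2.imread('pics/t14.png');s=cv2.imread('pics/s14.png');t0=cv2.imread('pics/top0.png');s0=cv2.imread('pics/side0.png')
def m(im,b,lo,hi):
    x0,y0,x1,y1=b;h=cv2.cvtColor(im,cv2.COLOR_BGR2HSV);k=np.zeros(im.shape[:2],np.uint8)
    r=cv2.inRange(h,lo,hi);k[y0:y1,x0:x1]=cv2.morphologyEx(r,cv2.MORPH_CLOSE,np.ones((3,3)))[y0:y1,x0:x1];return k
def show(*a):
    try: print(a[0],rect(*a[1:]))
    except Exception as e: print(a[0],'none')
def bb(P,pad=8):return None
show('relay',"top",m(t,(400,172,435,210),(0,0,150),(180,60,255)),.058)
show('cap',"top",m(t,(455,275,490,305),(0,0,170),(180,75,255)),.058)
show('xfmr top',"top",m(t,(293,190,322,226),(0,0,0),(180,255,60)),.054)
show('xfmr topS',"side",m(s,(262,220,308,262),(0,0,0),(180,255,55)),.054)
show('sink',"top",m(t,(185,165,228,230),(0,0,0),(180,70,255)),.054)
show('strip',"top",m(t,(175,155,240,240),(18,40,90),(40,255,255)),.01)
for nm,a,b,bx,lo,hi,n in(('driver',t0,t,(230,130,335,155),(0,150,60),(9,255,255),'top'),('probe',s0,s,(270,380,335,475),(45,80,40),(85,255,255),'side')):
    show(nm+'0',n,m(a,bx,lo,hi),.01);show(nm+'1',n,m(b,bx,lo,hi),.01)
E
```

```text
relay [ 662.6 -222.5   35.5   28.2  -65.9]
cap [ 456.4 -322.6   29.9   27.8   88.4]
xfmr top [629.1   8.2  52.2  41.7 -22.3]
xfmr topS [603.9   6.3  97.7  78.2 -22.4]
sink [660.3 211.3  82.9  50.1  12.9]
strip [662.4 220.2  73.9  49.2  12.7]
driver0 none
driver1 none
probe0 [447.7 299.7 103.3  16.1  83.1]
probe1 [447.8 299.7 103.3  16.1  83.2]
```

```bash
python3 -c "
from bench import *
print(hand_in())"
```

```text
the job is handed in; nothing more can be done
None
```

I took both piles apart, capacitor and relay first. Each part now stands upright on its own place, and I handed the job in at about 42 s. The most force I read at the end of a move was about 15 N, when the capacitor met the cork; readings came only at move ends.

Final overhead-camera checks:

| Part | Measured offset from centre | Alignment |
|---|---|---|
| Capacitor | about 2 mm | round |
| Relay | about 2–3 mm | any yaw allowed |
| Transformer | about 2 mm | within 0.5° of the plate |
| Heat sink | about 3 mm (see below) | within about 1° of the strip |

- **Heat sink:** the raw reading was 7 mm off, because the mask took in part of the side face (it measured 83 × 50 mm). Allowing for that gives about 3 mm. The gripper let go within 1 mm of the strip's centre.
- **Transformer, side view:** this check failed because the mask spilled past the part, so I relied on the overhead view.
- **Bystanders:** the logic probe had not moved (0.1 mm). The mask missed the nut driver, so I only checked that it looks the same in the first and last overhead pictures.
- **Wrist turn:** the first approach to the transformer brought the last joint to −146° of its ±147° range, so I used the half-turned grasp instead.
- **Pictures:** I viewed 16, two past the budget of 14.

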